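# Hold the leaning ESR tube stand level by the angle gauge

### The job

The tube stand for blood sedimentation tests leans, because the levelling foot under its low end has been wound up. Stand the orange dial angle gauge upright on the clear front strip of the stand's base plate, flat on its base and lined up with the plate's long edge, and let go of it; then take the bar handle at the stand's low end and raise that end, rocking the stand on its other two feet where they are, until the gauge's swinging needle settles on zero. Finish while still holding the stand steady there, its low foot clear of the counter, so that I can wind the foot down; do not drop the gauge or disturb the other things on the counter.

Things in the scene. Friction and masses are not known exactly. Their poses are not given: they have to be found in the camera images.
- stand: ESR tube stand, 0.85 kg. White base plate 280 mm along y, 160 mm along x, top face at z = 45 mm; tube frame along its rear, x -64 to -30, y -129 to 69, up to z = 180 mm; a bar handle at each end. Origin: midway between the feet, at their underside. z square to the plate, +x the front (within 20 deg of world +x), +y the low end. Starts leaning 3 to 7.5 deg down towards +y
- pad (a point): point on the plate's top face, middle of the clear front strip: x = 35, y = -20, z = 45 mm of the stand; axes as the stand's. A good place for the centre of the gauge's underside. The strip runs from x = -30 to 80, y = -140 to 140 mm, clear but for the levelling stud at x = 0, y = 125 mm
- handle (a point): middle of the round bar handle at the low end: bar 10 mm thick, 110 mm long along the stand's x, at y = 190, z = 85 mm of the stand, 50 mm beyond the plate's end and 40 mm above its top; 8 mm support rods at x = -55 and 55 mm. It can roll between the fingers as the stand turns
- low_foot (a point): underside of the levelling foot at the low end: rubber disc 24 mm across on an 8 mm brass stud that stands up out of the plate at x = 0, y = 125 mm of the stand. Wound up by 14 to 31 mm; it does not slide or turn by itself and lifts off the counter as the low end is raised
- pivot_rear (a point): underside of the fixed rear foot at the stand's other end (x = -60, y = -125, z = 0 mm of the stand). The stand rocks about the line through both fixed feet
- pivot_front (a point): underside of the fixed front foot (x = 60, y = -125, z = 0 mm of the stand)
- gauge: dial angle gauge, 0.16 kg, standing upright: aluminium base bar 100 mm long (y), 30 mm thick (x), 12 mm high, under a round orange case 88 mm across, 30 mm thick, centred 58 mm up; 102 mm tall. Origin: centre of the underside, z up. The white dial faces the gauge's +x, at the start within 30 deg of world +x. Gripped across its 30 mm thickness near the top
- needle (a joint): red needle, a weighted pointer swinging freely about the dial's centre, tip up; it settles in about 2 s. Value: angle in rad from the green zero mark at the top of the dial. 0 when the gauge's base is level, positive when its +y side is the lower: equals the stand's lean if gauge and stand face the same way. Ticks every 5 deg
- bottle: small white bottle, 42 mm across, 85 mm tall, on the counter; origin under its centre. Leave it alone
- cup: specimen cup with a red lid, 62 mm across, 61 mm tall, on the counter; origin under its centre. Leave it alone
- timer: white bench timer, 75 mm wide, 40 mm deep, 60 mm tall, on the counter; origin under its centre. Leave it alone
Mind the look-alikes: they are no part of the job. Of the things like the gauge, leave any that is blue or purple; of the rest the smaller one is meant.

How it is judged:
By the outcome, as a careful person would: the job done as asked, in the order asked, and still so for the second after the job is handed in, while the arm keeps its last pose, push and grip.
It also fails if it takes over 53 s, if anything falls off the work surface, if the arm or the gripper's body presses on something with over 40 N, if the wrist force passes 120 N, or if a joint passes its speed limit or range.

### The arm

A 6-joint arm with a two-finger parallel gripper is mounted at the origin on the work surface. World frame = base frame: x ahead of the robot, y to its left, z up, the work surface at z = 0. Lengths are in m, angles in rad, forces in N, time in s.
With the tool pointing down it reaches from about 0.325 to 0.85 m from the base axis. Payload 15.5 kg.
Tool frame: the origin (TCP) lies midway between the tips of the shut fingers; the grasp point (between the pads) lies 19 mm behind it (manip.pinch_z is the distance from the TCP to the grasp point, in m); y points along the fingers, z is the direction in which the jaws open and shut, and the axes are right-handed (so a half turn about y gives the same grasp; the last joint's range is limited). The gripper opens to 91 mm and grips with 3 to 60 N. Pads are 32 mm wide; open, the fingers measure 118 mm over their backs; the gripper's body (76 mm by 178 mm) begins 60 mm behind the grasp point.
Start: joints at [-1.222, 0.494, 1.345, -0, 1.302, -0.096], TCP at [0.269, -0.564, 0.214] pointing down, gripper open.
Joint ranges: [-2.91, 2.91], [-0.82, 2.16], [0.22, 2.67], [-1.22, 4.37], [0.12, 2.79], [-3.08, 3.08]. Speed limits (rad/s): [1.89, 1.89, 2.57, 3.01, 3.01, 3.01].

### API

Orientations are given as [roll, pitch, yaw] about the fixed x, y, z axes, in that order (R = Rz(yaw) Ry(pitch) Rx(roll)).
In Python, from rig import status, eyes, manip gives the robot as it stands.
- The arm moves only by the shell command python3 -m jog 'ROWS'. ROWS is JSON, a list that holds one entry, the list of rows, each a list of 7 numbers: the opening, from 0 (shut) to 1 (fully open), then the shift along the tool's x, y, z in mm, then the turn, a rotation vector about the tool's x, y, z in rad. In form: [[[fingers, dx, dy, dz, rx, ry, rz], ...]]. A call has 1 to 12 rows; each row shifts and turns the pose as measured when the row begins, along the tool's axes as they then stand; what a row does not reach is not made up. A row lasts 1/8 s, in which the tool goes at most 62.5 mm and 10.7 degrees, less where a joint would pass 70% of its speed; a pose out of reach is approached as far as the arm can. A call with a gripper value outside its range is refused whole. The fingers move at their own pace and stop on an object; the grip force is fixed at half the most. Time passes only in rows, so rows that do not move let the fingers close. It gives the time, the measured TCP pose, the force and the opening at its end, in the units of the state.
- status.observe(): the state, without advancing time (a new reading comes with each control period).
- eyes.get_image(name): name is "scene" or "top"; returns a dict with "color" (420x560x3 uint8, blue, green, red), "vertical_fov" (degrees; the focal length in pixels is half the picture's height over the tangent of half this angle, whatever the lens; pixels are square), "cx", "cy" (the principal point, pixels), "world_from_camera" (4x4, takes a point from camera to world coordinates). Camera axes: x right, y up, looking along -z (the intrinsics and any distortion apply to the point x, -y, -z); pixel columns grow to the right and rows downward; lengths in m; the calibration is good to about 2 mm. A picture is of the moment at which its call begins. There is no depth.
- manip.finish_job(): hands the job in, once; it reports no verdict.
The state is a dict: "time": time; "joints": joint angles; "dq": joint speeds; "joint_torque": joint torques, N m; "ee_pos": TCP position; "ee_rot": TCP orientation; "ft_force": force on the tool from outside, world axes, zero at the start; "wrist_torque": the same for the moment, N m; "opening": opening from 0.0 (shut) to 1.0 (fully open).
Only numpy, scipy, OpenCV 4.12 (cv2) and the standard library are available. Lean on these libraries where they do the work, as an engineer would, in place of code of your own. Each camera call takes 0.05 s, during which the arm holds its last target.

## Working session

There is one attempt and no reset: what is moved stays moved. The work goes in short steps, Python scripts to look and compute and a shell command to move; the robot and the scene stay as the last step left them, time stands still between calls to the robot, and variables do not carry over. Pictures are saved under pics/ and viewed, and the job is handed in when it is done.

```bash
ls; mkdir -p pics
python3 - <<'E'
from rig import status, eyes, manip
import cv2,numpy as np
print(status.observe(), manip.pinch_z)
for n in("scene","top"):
    d=eyes.get_image(n); cv2.imwrite(f"pics/{n}0.png",d["color"])
    print(n,{k:v for k,v in d.items() if k!="color"})
E
```

```text
pics
{'time': 0.0, 'joints': array([-1.22150387e+00,  4.94173904e-01,  1.34613569e+00, -2.53409011e-05,
        1.30249160e+00, -9.55175916e-02]), 'dq': array([-0.00055914,  0.00074198, -0.00029963, -0.00103331,  0.00072737,
        0.00039053]), 'joint_torque': array([ 3.49870854e-03, -8.78810263e+01, -3.81855083e+01,  7.09004793e-02,
        5.34544315e-02, -5.43075089e-05]), 'ee_pos': array([ 0.26878316, -0.56383016,  0.21334249]), 'ee_rot': array([-1.57200169e+00,  9.09465542e-05, -2.69677593e+00]), 'ft_force': array([0.11259983, 0.36691161, 0.5740564 ]), 'wrist_torque': array([-0.02751603,  0.04239922,  0.04815491]), 'opening': 0.9999887112372826} 0.0188
scene {'vertical_fov': 46.65400028822642, 'cx': 276.9844641385984, 'cy': 204.50646448627788, 'world_from_camera': array([[-0.84974342, -0.44970309,  0.27514225,  0.99859379],
       [ 0.52715236, -0.71802603,  0.45447664,  0.6270332 ],
       [-0.00682025,  0.53123042,  0.84719993,  1.35196058],
       [ 0.        ,  0.        ,  0.        ,  1.        ]])}
top {'vertical_fov': 56.34109181616561, 'cx': 275.20210090669156, 'cy': 208.30389194316822, 'world_from_camera': array([[ 0.01621075,  0.99732652, -0.07125319,  0.49528947],
       [-0.99985496,  0.01579711, -0.00636483, -0.07277844],
       [-0.00522222,  0.07134603,  0.99743795,  1.11652827],
       [ 0.        ,  0.        ,  0.        ,  1.        ]])}
```

View pics/scene0.png

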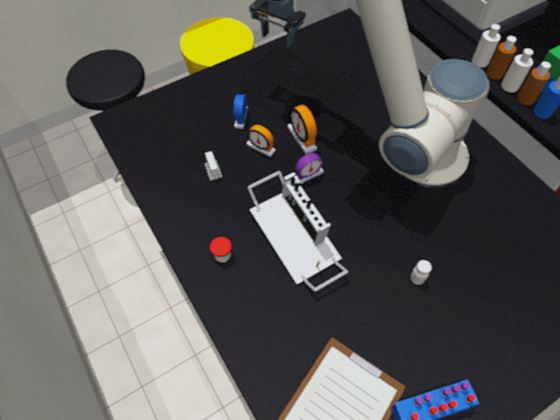

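View pics/top0.png

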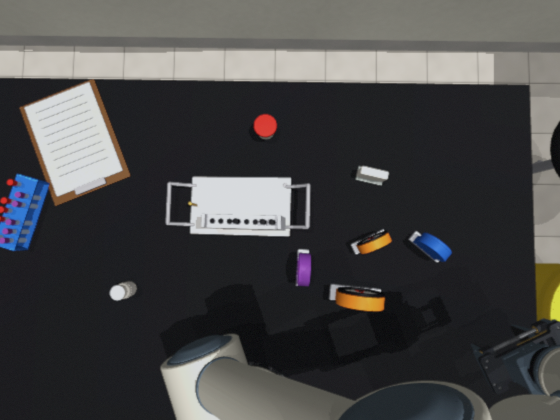

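The smaller orange gauge is at about (373,243) in the top view and (260,138) in the scene view. The stand is at about (240,206) in the top view, with its low end (brass stud) on the left at (191,203).

```bash
cat > h.py <<'E'
from rig import status, eyes, manip
import cv2,numpy as np
from scipy.spatial.transform import Rotation as Ro
def cam(n):
    d=eyes.get_image(n); d["f"]=210/np.tan(np.radians(d["vertical_fov"])/2); return d
def ray(d,u,v):
    T=d["world_from_camera"]; r=T[:3,:3]@np.array([(u-d["cx"])/d["f"],-(v-d["cy"])/d["f"],-1]); return T[:3,3],r
def onz(d,u,v,z):
    o,r=ray(d,u,v); return o+r*(z-o[2])/r[2]
def proj(d,p):
    T=d["world_from_camera"]; c=T[:3,:3].T@(np.asarray(p)-T[:3,3]); return np.array([d["cx"]+d["f"]*c[0]/-c[2], d["cy"]-d["f"]*c[1]/-c[2]])
def tri(d1,p1,d2,p2):
    o1,r1=ray(d1,*p1);o2,r2=ray(d2,*p2); r1/=np.linalg.norm(r1); r2/=np.linalg.norm(r2)
    s=np.linalg.lstsq(np.c_[r1,-r2],o2-o1,rcond=None)[0]; a=o1+s[0]*r1;b=o2+s[1]*r2
    return (a+b)/2,np.linalg.norm(a-b)
def crop(d,u0,v0,u1,v1,k,name):
    cv2.imwrite("pics/"+name,cv2.resize(d["color"][v0:v1,u0:u1],None,fx=k,fy=k,interpolation=cv2.INTER_CUBIC))
E
python3 - <<'E'
from h import *
t=cam("top");s=cam("scene")
crop(t,340,215,420,275,10,"tg.png")
crop(s,230,110,310,170,10,"sg.png")
crop(t,155,165,325,245,4.5,"ts.png")
crop(s,235,160,355,300,4.2,"ss.png")
for n,d in(("t",t),("s",s)):
    h=cv2.cvtColor(d["color"],cv2.COLOR_BGR2HSV)
    m=cv2.inRange(h,(8,150,120),(20,255,255))
    k,l,st,c=cv2.connectedComponentsWithStats(m)
    for i in range(1,k):
        if st[i,4]>20:
            ys,xs=np.where(l==i); print(n,st[i],c[i],cv2.minAreaRect(np.c_[xs,ys].astype(np.float32)))
E
```

```text
t [90 80 16 38 98] [97.89795918 97.59183673] ((98.15069580078125, 98.06849670410156), (39.55990982055664, 2.574904680252075), 69.44395446777344)
t [ 21 107  28  73 132] [ 35.10606061 145.75      ] ((33.97167205810547, 143.19078063964844), (76.8902816772461, 2.220752716064453), 70.14479064941406)
t [ 52 191  21  14  85] [ 61.04705882 198.07058824] ((61.37623596191406, 198.2376251220703), (20.099750518798828, 12.537468910217285), 5.710592269897461)
t [359 233  33  21 259] [374.87258687 244.05405405] ((375.21807861328125, 244.06674194335938), (10.302734375, 32.76420974731445), 65.37643432617188)
t [337 293  48  18 599] [360.38564274 302.32721202] ((360.2844543457031, 302.31719970703125), (46.79795455932617, 14.79658317565918), 5.31454610824585)
s [499  43  17  11  91] [506.42857143  49.07692308] ((506.6999816894531, 48.600006103515625), (16.751806259155273, 8.858284950256348), 15.255120277404785)
s [531  68  19  12 102] [539.58823529  74.69607843] ((539.912353515625, 74.24087524414062), (18.283252716064453, 9.739677429199219), 19.98310661315918)
s [295 105  22  42 377] [307.83819629 122.90185676] ((307.43548583984375, 124.26791381835938), (41.645389556884766, 15.255702018737793), 74.47589111328125)
s [250 125  23  26 155] [264.09677419 133.53548387] ((263.615478515625, 135.24534606933594), (28.78705406188965, 14.09050464630127), 52.69605255126953)
s [335 346  17  10  30] [343.86666667 350.6       ] ((342.3000183105469, 350.5999755859375), (16.76007080078125, 4.743415832519531), 18.434946060180664)
s [381 373  22  31  97] [391.6185567  386.24742268] ((392.3281555175781, 385.95733642578125), (31.135780334472656, 13.885354042053223), 67.06790161132812)
s [383 408   8  12  23] [386.73913043 413.56521739] ((386.8076171875, 414.03839111328125), (3.0508511066436768, 12.480754852294922), 33.6900634765625)
```

```bash
ls pics
```

```text
scene0.png
sg.png
ss.png
tg.png
top0.png
ts.png
```

View pics/tg.png

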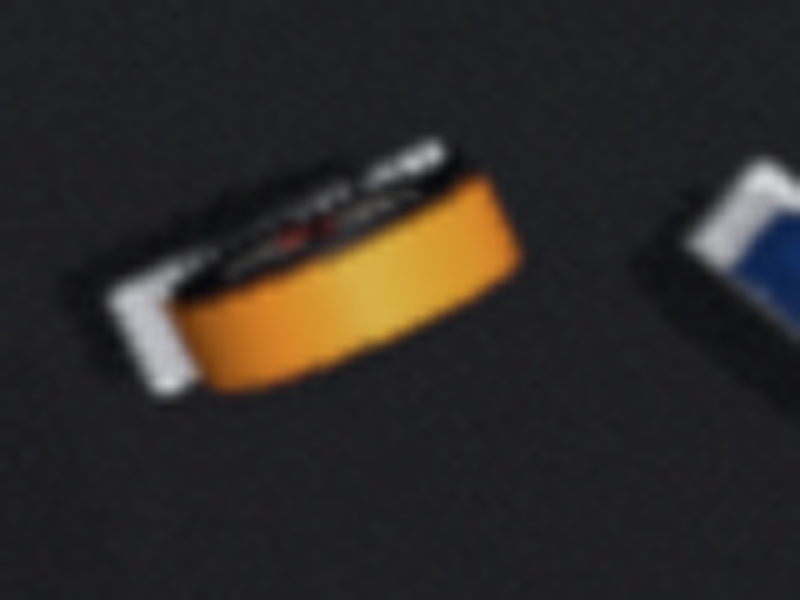

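View pics/sg.png

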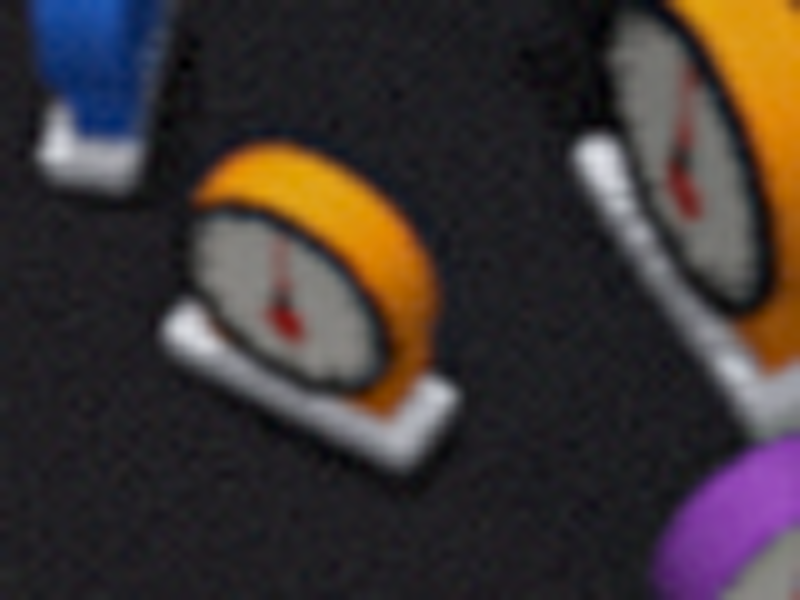

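View pics/ts.png

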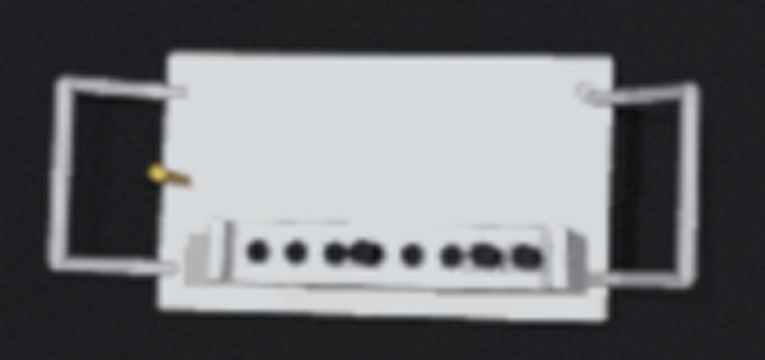

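View pics/ss.png

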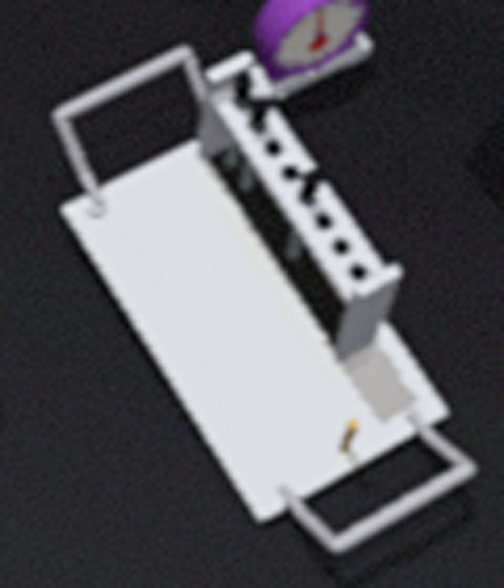

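```bash
cat > fit.py <<'E'
from h import *
from scipy.optimize import least_squares
t=cam("top");s=cam("scene")
def un(o,k,p): return np.array([o[0]+(p[0]+.5)/k-.5,o[1]+(p[1]+.5)/k-.5])
def fit(obs,pose,x0):
    f=lambda q: np.concatenate([proj(d,pose(q,np.array(P)/1000))-uv for d,uv,P in obs])
    r=least_squares(f,x0,loss="soft_l1"); return r.x,f(r.x).reshape(-1,2)
T=lambda p:un((155,165),4.5,p); S=lambda p:un((235,160),4.2,p)
obs=[(t,T((168,53)),(80,140,45)),(t,T((612,57)),(80,-140,45)),(t,T((606,319)),(-80,-140,45)),(t,T((158,306)),(-80,140,45)),
(t,T((62,81)),(55,190,85)),(t,T((55,263)),(-55,190,85)),(t,T((690,90)),(55,-190,85)),(t,T((687,280)),(-55,-190,85)),
(s,S((261,520)),(80,140,45)),(s,S((63,210)),(80,-140,45)),(s,S((447,411)),(-80,140,45)),
(s,S((338,543)),(55,190,85)),(s,S((470,467)),(-55,190,85)),(s,S((57,114)),(55,-190,85)),(s,S((187,52)),(-55,-190,85))]
def stand(q,P):
    R=Ro.from_euler("ZX",[q[2],-q[3]]); return R.apply(P-[0,-.125,0])+[q[0],q[1],0]
q,e=fit(obs,stand,[.5,-.1,0,.08]); print("stand pivot xy",q[:2],"yaw,lean deg",np.degrees(q[2:])); print(e.round(1).tolist())
for n,P in dict(pad=(35,-20,45),handle=(0,190,85),foot=(0,125,0),c=(80,140,45)).items(): print(n,stand(q,np.array(P)/1000).round(4))
T=lambda p:un((340,215),10,p); S=lambda p:un((230,110),10,p)
ob=[(t,T((110,297)),(15,50,12)),(t,T((165,393)),(-15,50,12)),(t,T((443,143)),(15,-50,12)),
(s,S((400,447)),(15,50,12)),(s,S((455,390)),(-15,50,12)),(s,S((172,318)),(15,-50,12)),(s,S((286,300)),(15,0,58)),(t,T((310,233)),(15,0,62))]
def g(q,P): return Ro.from_euler("z",q[2]).apply(P)+[q[0],q[1],0]
q,e=fit(ob,g,[.45,-.35,0]); print("gauge",q[:2],np.degrees(q[2]));print(e.round(1).tolist())
E
python3 fit.py
```

```text
stand pivot xy [ 0.57741862 -0.09490609] yaw,lean deg [-0.61973838  6.06853367]
[[-0.4, 0.1], [-0.4, 0.2], [-0.5, 0.3], [-0.6, 0.5], [0.4, 0.5], [0.1, 0.2], [-0.1, 0.2], [-0.3, -0.2], [-0.4, -0.4], [-0.4, -0.7], [-0.0, -0.1], [-0.8, 0.2], [-0.6, -0.2], [0.0, 0.5], [-0.9, 0.3]]
pad [0.6136 0.0139 0.0336]
handle [0.5809 0.2273 0.0512]
foot [ 0.5801  0.1537 -0.0264]
c [0.6603 0.1725 0.0167]
gauge [ 0.48315668 -0.33132498] 24.619309308952825
[[0.4, 0.2], [-0.7, 0.5], [-0.5, 1.3], [0.3, 0.1], [-0.4, 0.1], [-0.3, 0.7], [-0.6, 0.1], [0.9, -0.5]]
```

Residuals are under 1 px: the stand leans about 6.1° and the gauge is at (0.483, -0.331) with a yaw of 24.6°. Next I work out the shift to get above the gauge.

```bash
cat > to.py <<'E'
from h import *
import sys
# usage: to.py x y z jaw_azimuth_deg tilt_deg(about jaw axis, right-handed)
def go(x,y,z,az,tilt=0):
    o=status.observe(); R=Ro.from_euler("xyz",o["ee_rot"])
    a=np.radians(az); zt=np.array([np.cos(a),np.sin(a),0]); yt=Ro.from_rotvec(zt*np.radians(tilt)).apply([0,0,-1])
    G=Ro.from_matrix(np.c_[np.cross(yt,zt),yt,zt])
    d=np.array([x,y,z])-o["ee_pos"]
    print("t",round(o["time"],2),"pos",o["ee_pos"].round(4),"F",o["ft_force"].round(1),"open",round(o["opening"],3),"j",o["joints"].round(2))
    print("shift first, now axes mm",(R.inv().apply(d)*1000).round(1),"| turn",(R.inv()*G).as_rotvec().round(3),"| shift after turn mm",(G.inv().apply(d)*1000).round(1))
if __name__=="__main__": go(*map(float,sys.argv[1:]))
E
python3 to.py 0.483 -0.331 0.16 24.6
```

```text
t 0.3 pos [ 0.2689 -0.5641  0.2137] F [-0.5  0.8 -0.9] open 1.003 j [-1.22  0.49  1.35  0.    1.3  -0.1 ]
shift first, now axes mm [-293.6   53.8 -118.3] | turn [ 0.    -1.555 -0.   ] | shift after turn mm [-122.8   53.7  291.7]
```

```bash
python3 -m jog '[[[1,0,0,0,0,-0.15,0],[1,0,0,0,0,-0.15,0],[1,0,0,0,0,-0.15,0],[1,0,0,0,0,-0.15,0],[1,0,0,0,0,-0.15,0],[1,0,0,0,0,-0.15,0],[1,0,0,0,0,-0.15,0],[1,0,0,0,0,-0.15,0],[1,0,0,0,0,-0.15,0],[1,0,0,0,0,-0.15,0],[1,0,0,0,0,-0.06,0],[1,0,0,0,0,0,0]]]'; python3 to.py 0.483 -0.331 0.21 24.6
```

```text
time: 1.8
ee_pos: [0.2687, -0.5635, 0.2129]
ee_rot: [-1.57, 0.002, -1.085]
ft_force: [0.1, 0.5, 0.4]
opening: 0.999
t 1.8 pos [ 0.2687 -0.5635  0.2129] F [0.1 0.5 0.4] open 0.999 j [-1.22  0.49  1.35  0.    1.3  -1.71]
shift first, now axes mm [-105.5    3.2  298.1] | turn [-0.     0.056 -0.002] | shift after turn mm [-122.1    2.9  291.6]
```

```bash
python3 -m jog '[[[1,0,0,0,0,0.055,0],[1,-20,0,48,0,0,0],[1,-20,0,48,0,0,0],[1,-20,0,48,0,0,0],[1,-20,0,48,0,0,0],[1,-20,0,48,0,0,0],[1,-20,0,48,0,0,0],[1,0,0,0,0,0,0]]]'; python3 to.py 0.483 -0.331 0.12 24.6
```

```text
time: 2.8
ee_pos: [0.4886, -0.3301, 0.213]
ee_rot: [-1.57, 0.001, -1.16]
ft_force: [-0.6, -1.1, -0.3]
opening: 0.999
t 2.8 pos [ 0.4886 -0.3301  0.213 ] F [-0.6 -1.1 -0.3] open 0.999 j [-0.7   0.44  1.44  0.    1.26 -1.11]
shift first, now axes mm [-1.3 93.  -5.6] | turn [-0.001 -0.019 -0.001] | shift after turn mm [-1.5 93.  -5.5]
```

```bash
python3 -m jog '[[[1,-1.4,0,-5.5,0,-0.019,0],[1,0,30,0,0,0,0],[1,0,30,0,0,0,0],[1,0,25,0,0,0,0],[1,0,0,0,0,0,0]]]'; python3 to.py 0.483 -0.331 0.067 24.6
python3 - <<'E'
from h import *
t=cam("top");s=cam("scene")
crop(t,330,205,430,280,8,"tg1.png");crop(s,220,70,320,170,6,"sg1.png")
E
```

```text
time: 3.42
ee_pos: [0.479, -0.335, 0.1266]
ee_rot: [-1.57, -0.001, -1.145]
ft_force: [0.5, 0.2, 0.6]
opening: 1.003
t 3.42 pos [ 0.479  -0.335   0.1266] F [0.5 0.2 0.6] open 1.003 j [-0.71  0.53  1.55  0.    1.06 -1.14]
shift first, now axes mm [-2.  59.6  5.3] | turn [-0.    -0.004  0.001] | shift after turn mm [-2.  59.6  5.3]
```

View pics/tg1.png

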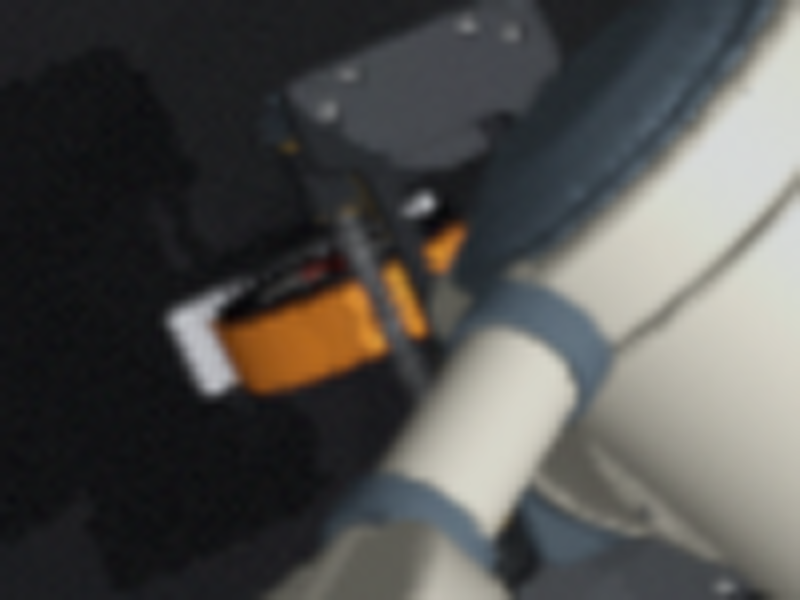

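View pics/sg1.png

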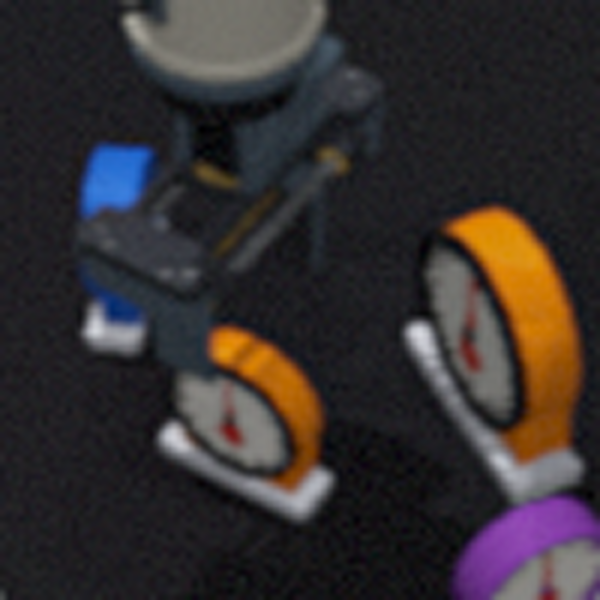

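The fingers straddle the small orange gauge (dial at (230,415) in the crop), and the others are clear. Descending.

```bash
python3 -m jog '[[[1,-2,10,5.3,0,-0.004,0],[1,0,15,0,0,0,0],[1,0,15,0,0,0,0],[1,0,12,0,0,0,0],[1,0,0,0,0,0,0]]]'; python3 to.py 0.483 -0.331 0.067 24.6
```

```text
time: 4.15
ee_pos: [0.4853, -0.3323, 0.0746]
ee_rot: [-1.568, -0.006, -1.141]
ft_force: [-0.5, 0.0, -0.2]
opening: 1.001
t 4.15 pos [ 0.4853 -0.3323  0.0746] F [-0.5  0.  -0.2] open 1.001 j [-0.7   0.61  1.59 -0.    0.94 -1.13]
shift first, now axes mm [-2.2  7.6 -1.5] | turn [-0.003  0.     0.006] | shift after turn mm [-2.2  7.6 -1.5]
```

```bash
python3 -m jog '[[[1,-2.2,7.6,-1.5,0,0,0.006],[0.45,0,0,0,0,0,0],[0.2,0,0,0,0,0,0],[0.2,0,0,0,0,0,0],[0.2,0,0,0,0,0,0],[0.2,0,0,0,0,0,0]]]'; python3 to.py 0.483 -0.331 0.067 24.6
```

```text
time: 4.9
ee_pos: [0.4835, -0.3315, 0.0676]
ee_rot: [-1.567, -0.001, -1.141]
ft_force: [0.7, -0.8, 0.0]
opening: 0.487
t 4.9 pos [ 0.4835 -0.3315  0.0676] F [ 0.7 -0.8  0. ] open 0.487 j [-0.7   0.61  1.6   0.    0.93 -1.14]
shift first, now axes mm [-0.6  0.6 -0.2] | turn [-0.004  0.     0.001] | shift after turn mm [-0.6  0.6 -0.2]
```

```bash
python3 -m jog '[[[0,0,0,0,0,0,0],[0,0,0,0,0,0,0],[0,0,0,0,0,0,0],[0,0,0,0,0,0,0]]]'; python3 to.py 0.4835 -0.3315 0.17 24.6
```

```text
time: 5.4
ee_pos: [0.4835, -0.3315, 0.0676]
ee_rot: [-1.567, -0.002, -1.141]
ft_force: [-0.0, 0.5, 0.9]
opening: 0.327
t 5.4 pos [ 0.4835 -0.3315  0.0676] F [-0.   0.5  0.9] open 0.327 j [-0.7   0.61  1.6   0.    0.93 -1.14]
shift first, now axes mm [   0.2 -102.4    0.3] | turn [-0.004  0.     0.002] | shift after turn mm [   0.  -102.4   -0. ]
```

Opening is 0.327, i.e. 30 mm, so the gauge is held. Lifting.

```bash
python3 -m jog '[[[0,0,-10,0,0,0,0],[0,0,-25,0,0,0,0],[0,0,-30,0,0,0,0],[0,0,-30,0,0,0,0],[0,0,-30,0,0,0,0],[0,0,-30,0,0,0,0],[0,0,-30,0,0,0,0],[0,0,-15,0,0,0,0],[0,0,0,0,0,0,0]]]'; python3 to.py 0.6286 0.0137 0.25 -0.6
python3 - <<'E'
from h import *
t=cam("top");s=cam("scene")
cv2.imwrite("pics/t2.png",t["color"]);crop(s,150,30,350,180,4,"s2.png")
E
```

```text
time: 6.52
ee_pos: [0.4816, -0.3306, 0.2787]
ee_rot: [-1.567, -0.002, -1.141]
ft_force: [0.2, 0.9, -1.6]
opening: 0.327
t 6.53 pos [ 0.4816 -0.3306  0.2787] F [ 0.2  0.9 -1.6] open 0.327 j [-0.71  0.38  1.36  0.    1.4  -1.14]
shift first, now axes mm [-251.8   29.3  277. ] | turn [-0.004  0.44   0.001] | shift after turn mm [-345.9   28.7  143.4]
```

View pics/s2.png

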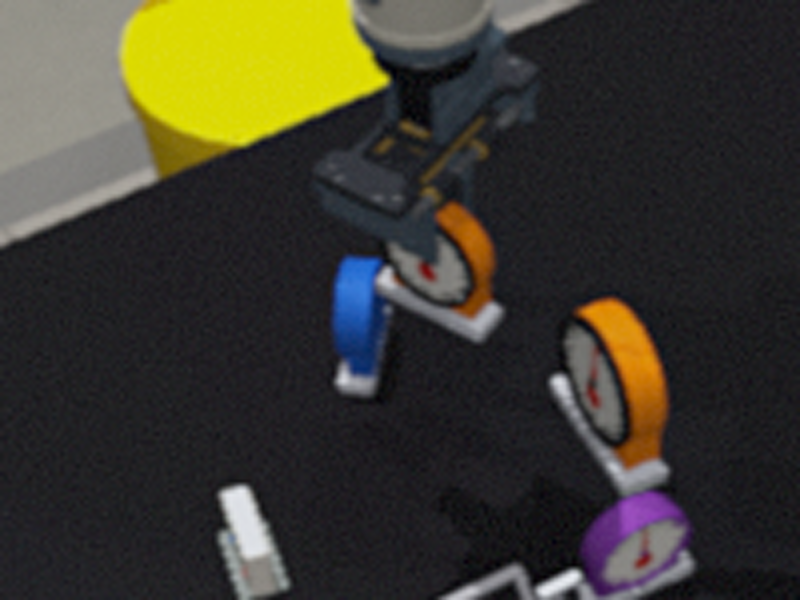

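The gauge is held upright and the neighbours are untouched. Next I carry it over the strip, turned and tilted to match the plate.

```bash
python3 -m jog '[[[0,0,-4,0,0,0.06,0],[0,0,0,0,0,0.11,0],[0,0,0,0,0,0.11,0],[0,0,0,0,0,0.11,0],[0,0,0,0,0,0.04,0],[0,-12,0,25,0,0,0],[0,-25,0,45,0,0,0],[0,-35,0,45,0,0,0],[0,-45,0,25,0,0,0],[0,-45,0,0,0,0,0],[0,-45,0,0,0,0,0],[0,-45,0,0,0,0,0]]]'; python3 to.py 0.6286 0.0208 0.20 -0.6 -6.07
```

```text
time: 8.12
ee_pos: [0.6243, -0.0729, 0.2674]
ee_rot: [-1.588, 0.012, -1.592]
ft_force: [-0.1, -0.8, -2.0]
opening: 0.327
t 8.12 pos [ 0.6243 -0.0729  0.2674] F [-0.1 -0.8 -2. ] open 0.327 j [-0.22  0.47  1.24  0.01  1.45 -0.2 ]
shift first, now axes mm [-92.9  68.5   3.5] | turn [ 0.018 -0.009 -0.118] | shift after turn mm [-100.3   57.1    3.3]
```

```bash
python3 -m jog '[[[0,-35,0,1,0,0,0],[0,-35,0,1,0,0,0],[0,-20,0,1,0,0,0],[0,0,0,0,0.01,0,-0.04],[0,0,0,0,0.006,0,-0.04],[0,0,0,0,0,0,-0.03],[0,0,0,0,0,0,0]]]'; python3 to.py 0.6286 0.0208 0.15 -0.6 -6.07
```

```text
time: 9.0
ee_pos: [0.6267, 0.0223, 0.2624]
ee_rot: [-1.582, -0.101, -1.587]
ft_force: [1.5, 0.3, -0.8]
opening: 0.328
t 9.0 pos [0.6267 0.0223 0.2624] F [ 1.5  0.3 -0.8] open 0.328 j [-0.    0.47  1.26 -0.1   1.43  0.03]
shift first, now axes mm [ -9.8 111.9   3.2] | turn [ 0.012 -0.006 -0.005] | shift after turn mm [-10.4 111.9   2. ]
```

```bash
python3 -m jog '[[[0,-4,25,1,0.008,-0.006,-0.005],[0,-4,30,1,0.004,0,0],[0,-2,30,0,0,0,0],[0,0,24,0,0,0,0],[0,0,0,0,0,0,0]]]'; python3 to.py 0.6286 0.0208 0.1008 -0.6 -6.07
python3 - <<'E'
from h import *
t=cam("top");s=cam("scene")
crop(t,130,100,350,265,3.6,"t3.png");crop(s,200,110,380,300,3,"s3.png")
E
```

```text
time: 9.62
ee_pos: [0.629, 0.0189, 0.1498]
ee_rot: [-1.57, -0.103, -1.584]
ft_force: [0.4, 0.4, -1.3]
opening: 0.326
t 9.62 pos [0.629  0.0189 0.1498] F [ 0.4  0.4 -1.3] open 0.326 j [-0.01  0.57  1.4  -0.11  1.17  0.05]
shift first, now axes mm [-6.9 48.5 -0.5] | turn [-0.    -0.002 -0.003] | shift after turn mm [-7.  48.5 -0.4]
```

View pics/t3.png

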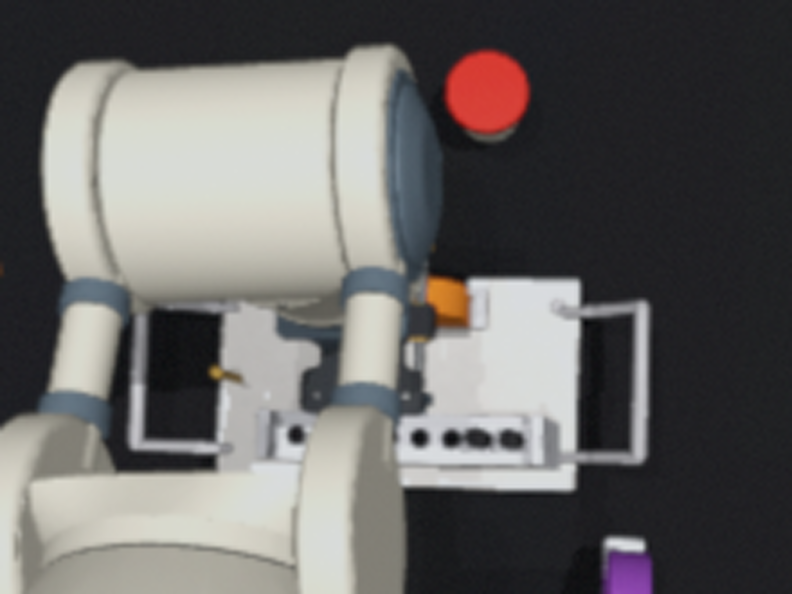

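View pics/s3.png

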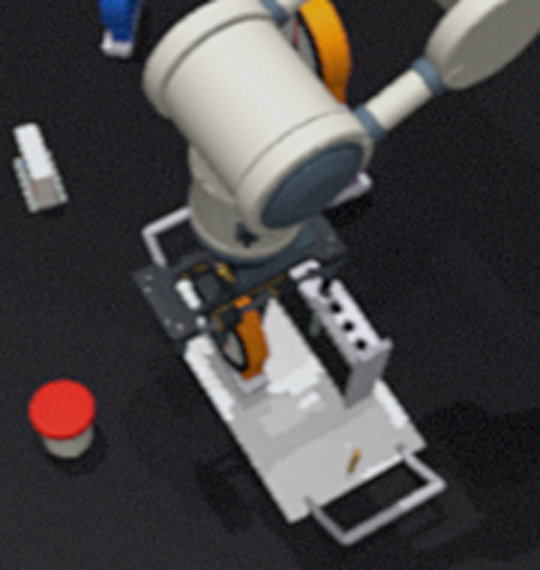

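The gauge is over the strip and parallel to it, clear of the tube frame and cup. I'll lower it gently, watching the force.

```bash
python3 -m jog '[[[0,-4,15,0,0,0,0],[0,-3,13,0,0,0,0],[0,0,9,0,0,0,0],[0,0,4,0,0,0,0],[0,0,0,0,0,0,0]]]'; python3 to.py 0.6286 0.0208 0.1008 -0.6 -6.07
```

```text
time: 10.35
ee_pos: [0.6318, 0.0223, 0.1096]
ee_rot: [-1.564, -0.103, -1.584]
ft_force: [0.4, -0.5, -0.6]
opening: 0.331
t 10.35 pos [0.6318 0.0223 0.1096] F [ 0.4 -0.5 -0.6] open 0.331 j [-0.    0.62  1.44 -0.12  1.08  0.07]
shift first, now axes mm [ 0.6  8.8 -3.2] | turn [-0.007 -0.003 -0.003] | shift after turn mm [ 0.6  8.9 -3.2]
```

```bash
python3 -m jog '[[[0,0,3,-3,-0.007,-0.003,-0.003],[0,0,2,0,0,0,0],[0,0,1.5,0,0,0,0]]]'; python3 to.py 0.6286 0.0208 0.1008 -0.6 -6.07
```

```text
time: 10.72
ee_pos: [0.629, 0.0216, 0.1034]
ee_rot: [-1.57, -0.106, -1.581]
ft_force: [-0.4, 0.6, -1.2]
opening: 0.326
t 10.72 pos [0.629  0.0216 0.1034] F [-0.4  0.6 -1.2] open 0.326 j [-0.    0.62  1.45 -0.12  1.08  0.07]
shift first, now axes mm [ 0.5  2.7 -0.4] | turn [-0.001  0.     0.   ] | shift after turn mm [ 0.5  2.7 -0.4]
```

```bash
python3 -m jog '[[[0,0,1.5,0,0,0,0],[0,0,1,0,0,0,0]]]';  python3 -m jog '[[[0,0,1,0,0,0,0],[0,0,0,0,0,0,0]]]'; python3 to.py 0.6286 0.0208 0.1008 -0.6 -6.07
```

```text
time: 10.98
ee_pos: [0.6292, 0.0214, 0.1012]
ee_rot: [-1.57, -0.106, -1.581]
ft_force: [-3.4, 2.9, 10.6]
opening: 0.329
time: 11.22
ee_pos: [0.6294, 0.0216, 0.1013]
ee_rot: [-1.569, -0.106, -1.581]
ft_force: [0.7, -1.2, -1.1]
opening: 0.329
t 11.22 pos [0.6294 0.0216 0.1013] F [ 0.7 -1.2 -1.1] open 0.329 j [-0.    0.62  1.45 -0.12  1.07  0.07]
shift first, now axes mm [ 0.7  0.6 -0.7] | turn [-0.002  0.     0.   ] | shift after turn mm [ 0.7  0.6 -0.7]
```

```bash
python3 -m jog '[[[0,0,1,0,0,0,0]]]';python3 -m jog '[[[0,0,0.5,0,0,0,0]]]'; python3 to.py 0.6286 0.0208 0.1008 -0.6 -6.07
python3 - <<'E'
from h import *
t=cam("top");s=cam("scene")
crop(t,210,160,310,235,8,"t4.png");crop(s,230,170,330,270,6,"s4.png")
E
```

```text
time: 11.35
ee_pos: [0.6296, 0.0217, 0.1009]
ee_rot: [-1.568, -0.106, -1.581]
ft_force: [-3.2, 5.1, 13.6]
opening: 0.328
time: 11.48
ee_pos: [0.6296, 0.0217, 0.1009]
ee_rot: [-1.568, -0.106, -1.581]
ft_force: [-4.1, 2.5, 9.4]
opening: 0.326
t 11.47 pos [0.6296 0.0217 0.1009] F [-4.1  2.5  9.4] open 0.326 j [-0.    0.63  1.45 -0.12  1.07  0.07]
shift first, now axes mm [ 0.9  0.2 -1. ] | turn [-0.003  0.    -0.   ] | shift after turn mm [ 0.9  0.2 -1. ]
```

View pics/t4.png

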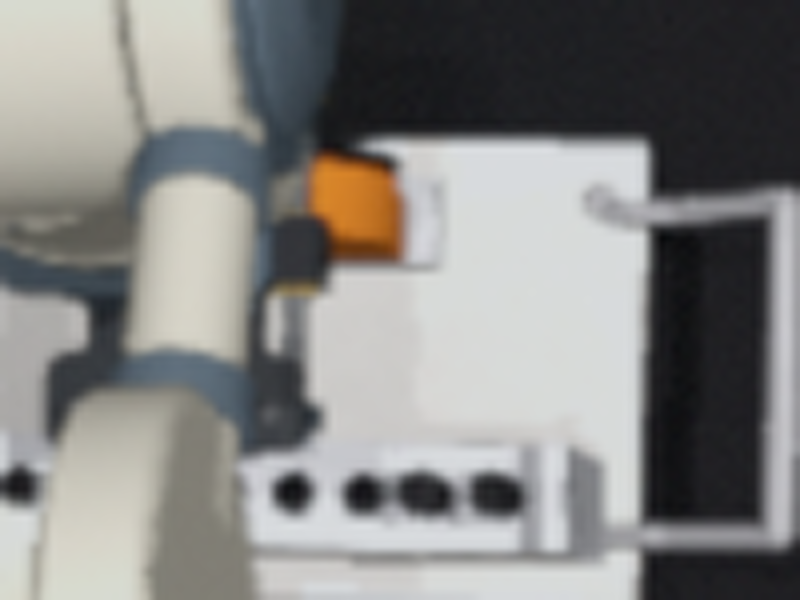

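View pics/s4.png

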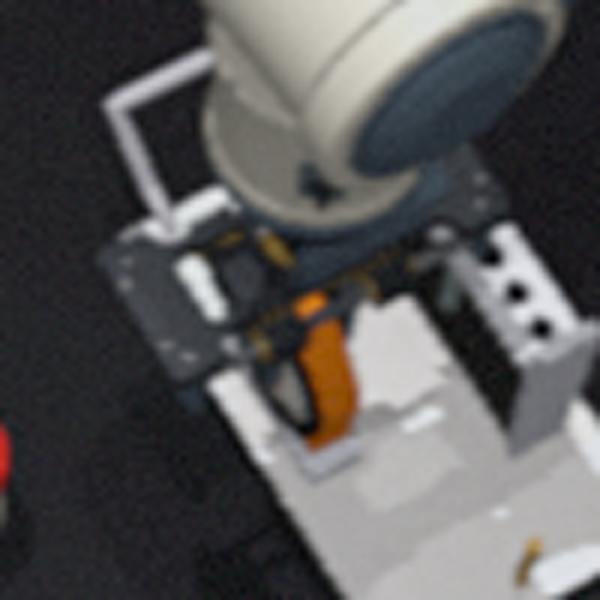

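The gauge sits on the plate with its base parallel to the edge and firm contact of about 10 N. Releasing.

```bash
python3 -m jog '[[[0.37,0,0,0,0,0,0],[0.42,0,0,0,0,0,0],[0.6,0,0,0,0,0,0],[0.6,0,0,0,0,0,0],[0.6,0,0,0,0,0,0]]]'; python3 to.py 0.6296 0.0217 0.25 -0.6 -6.07
```

```text
time: 12.2
ee_pos: [0.6299, 0.0216, 0.1007]
ee_rot: [-1.567, -0.106, -1.581]
ft_force: [0.7, 0.0, -1.1]
opening: 0.599
t 12.2 pos [0.6299 0.0216 0.1007] F [ 0.7  0.  -1.1] open 0.599 j [-0.    0.63  1.45 -0.12  1.07  0.07]
shift first, now axes mm [  15.7 -148.5    0.2] | turn [-0.004  0.    -0.   ] | shift after turn mm [  15.7 -148.5   -0.3]
```

```bash
python3 -m jog '[[[0.6,0,-15,0,0,0,0],[0.6,0,-25,0,0,0,0],[0.6,0,-30,0,0,0,0],[0.6,0,-35,0,0,0,0],[0.6,0,-35,0,0,0,0],[0.6,0,0,0,0,0,0]]]'; python3 to.py 0.581 0.2273 0.25 -90.6
python3 to.py 0.581 0.2273 0.25 89.4
```

```text
time: 12.95
ee_pos: [0.6298, 0.0374, 0.2498]
ee_rot: [-1.564, -0.105, -1.581]
ft_force: [-0.6, -1.2, -0.2]
opening: 0.6
t 12.95 pos [0.6298 0.0374 0.2498] F [-0.6 -1.2 -0.2] open 0.6 j [ 0.02  0.48  1.28 -0.11  1.38  0.05]
shift first, now axes mm [-188.3  -20.4  -50.7] | turn [-0.088  1.569  0.077] | shift after turn mm [  50.8   -0.2 -189.4]
t 12.95 pos [0.6298 0.0374 0.2498] F [-0.6 -1.2 -0.2] open 0.6 j [ 0.02  0.48  1.28 -0.11  1.38  0.05]
shift first, now axes mm [-188.3  -20.4  -50.7] | turn [ 0.077 -1.569  0.088] | shift after turn mm [-50.8  -0.2 189.4]
```

```bash
python3 -m jog '[[[0.5,0,-4,0,0,0,0.04],[0.5,-15,0,0,0,0,0.04],[0.5,-35,0,-10,0,0,0.026],[0.5,-50,0,-15,0,0,0],[0.5,-50,0,-15,0,0,0],[0.5,-28,0,-10,0,-0.1,0],[0.5,0,0,0,0,-0.15,0],[0.5,0,0,0,0,-0.15,0],[0.5,0,0,0,0,-0.15,0],[0.5,0,0,0,0,-0.15,0],[0.5,0,0,0,0,-0.15,0],[0.5,0,0,0,0,-0.15,0]]]'; python3 to.py 0.581 0.2273 0.15 89.4
```

```text
time: 14.45
ee_pos: [0.5762, 0.2218, 0.2527]
ee_rot: [-1.567, -0.0, -0.549]
ft_force: [0.7, 0.5, -1.2]
opening: 0.503
t 14.45 pos [0.5762 0.2218 0.2527] F [ 0.7  0.5 -1.2] open 0.503 j [ 0.27  0.45  1.32  0.    1.38 -0.75]
shift first, now axes mm [  1.2 102.7   6.8] | turn [-0.004 -0.538  0.002] | shift after turn mm [  4.7 102.7   5.6]
```

Run:
```python
from h import *
t=cam("top");s=cam("scene")
crop(t,130,130,330,280,4,"t5.png");crop(s,230,150,360,300,4,"s5.png")
```

```text
(no output)
```

View pics/t5.png

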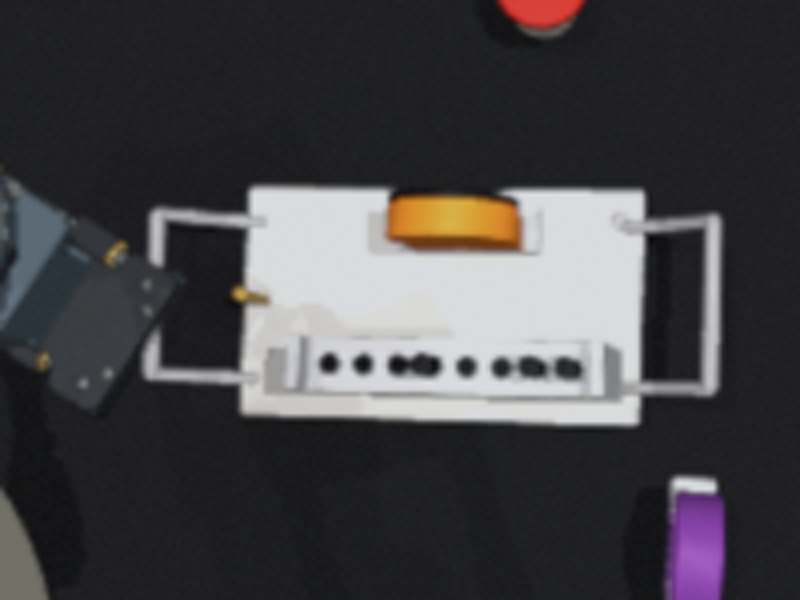

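View pics/s5.png

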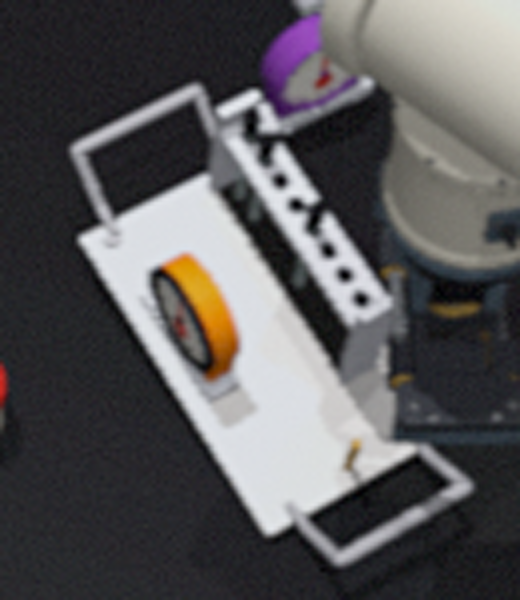

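The gauge stands upright, square on the strip and parallel to the plate edge. Now going to the handle.

```bash
python3 -m jog '[[[0.5,0,0,0,0,-0.15,0],[0.5,0,0,0,0,-0.15,0],[0.5,0,0,0,0,-0.15,0],[0.5,0,0,0,0,-0.08,0],[0.5,5,30,5,0,0,0],[0.5,0,35,0,0,0,0],[0.5,0,30,0,0,0,0],[0.5,0,0,0,0,0,0]]]'; python3 to.py 0.581 0.2273 0.1 89.4
```

```text
time: 15.55
ee_pos: [0.5808, 0.2269, 0.1559]
ee_rot: [-1.567, -0.002, -0.039]
ft_force: [-0.1, 0.7, 0.3]
opening: 0.501
t 15.55 pos [0.5808 0.2269 0.1559] F [-0.1  0.7  0.3] open 0.501 j [ 0.28  0.55  1.42  0.    1.17 -1.26]
shift first, now axes mm [ 0.  55.9  0.2] | turn [-0.004 -0.028  0.002] | shift after turn mm [ 0.2 55.9  0.4]
```

```bash
python3 -m jog '[[[0.5,0,0,0,-0.004,0.03,0],[0.5,0,25,0,0,0,0],[0.5,0,30,0,0,0,0],[0.5,0,20,0,0,0,0],[0.5,0,0,0,0,0,0]]]'; python3 to.py 0.581 0.2273 0.032 89.4
python3 - <<'E'
from h import *
t=cam("top");s=cam("scene")
crop(t,130,130,330,280,4,"t6.png");crop(s,250,210,370,300,6,"s6.png")
E
```

```text
time: 16.18
ee_pos: [0.5855, 0.2282, 0.0868]
ee_rot: [-1.568, -0.012, -0.083]
ft_force: [-0.6, -0.1, -0.2]
opening: 0.499
t 16.18 pos [0.5855 0.2282 0.0868] F [-0.6 -0.1 -0.2] open 0.499 j [ 0.28  0.63  1.48 -0.    1.02 -1.21]
shift first, now axes mm [-5.1 54.8 -1.4] | turn [-0.002 -0.072  0.012] | shift after turn mm [-4.5 54.8 -0.9]
```

View pics/s6.png

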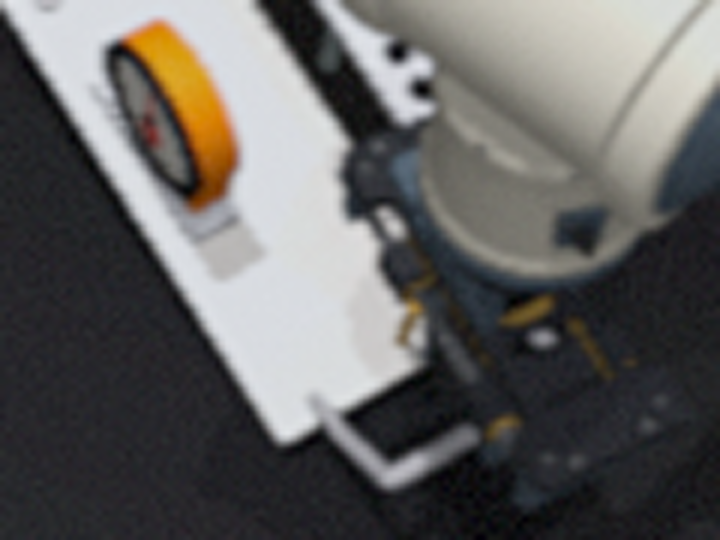

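View pics/t6.png

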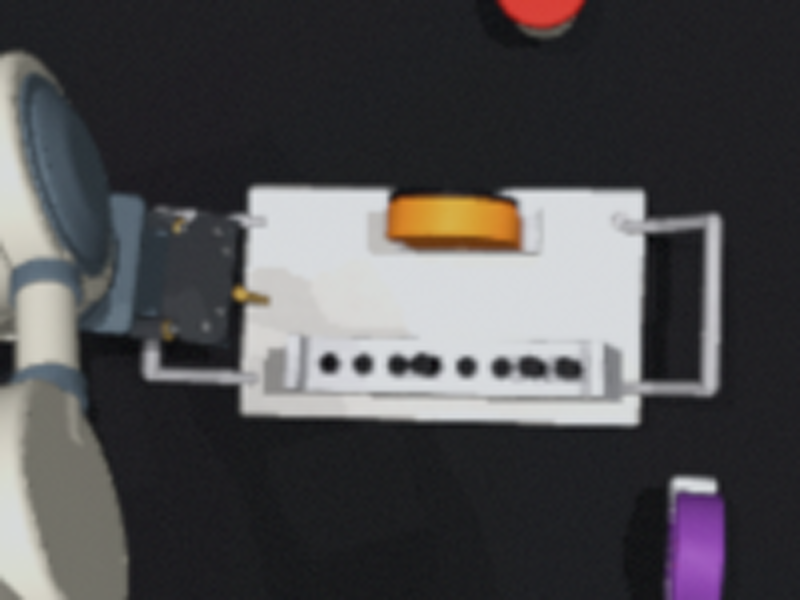

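```bash
python3 - <<'E'
from h import *
t=cam("top");s=cam("scene")
print(tri(t,(189.2,203),s,(318.6,261.2)))
E
python3 -m jog '[[[0.5,-4.5,0,-1,0,-0.072,0.012],[0.5,0,0,0,0,0,0]]]'; python3 to.py 0.581 0.2273 0.032 89.4
```

```text
(array([0.58087085, 0.16594715, 0.06510472]), np.float64(0.00044619328571025754))
time: 16.62
ee_pos: [0.5827, 0.2281, 0.0902]
ee_rot: [-1.567, -0.005, -0.009]
ft_force: [-0.2, 0.5, 0.5]
opening: 0.5
t 16.62 pos [0.5827 0.2281 0.0902] F [-0.2  0.5  0.5] open 0.5 j [ 0.28  0.63  1.48  0.    1.03 -1.29]
shift first, now axes mm [-2.  58.2 -1.1] | turn [-0.004  0.002  0.005] | shift after turn mm [-1.7 58.2 -0.8]
```

Stud tip is at z = 65 mm, well below the gripper body's 111 mm. Descending onto the bar.

```bash
python3 -m jog '[[[0.5,-2,15,-1,0,0,0.005],[0.5,0,18,0,0,0,0],[0.5,0,14,0,0,0,0],[0.5,0,7,0,0,0,0],[0.5,0,0,0,0,0,0]]]'; python3 to.py 0.581 0.2273 0.032 89.4
```

```text
time: 17.25
ee_pos: [0.5805, 0.2272, 0.0318]
ee_rot: [-1.567, 0.001, -0.013]
ft_force: [-1.1, -1.1, -0.4]
opening: 0.501
t 17.25 pos [0.5805 0.2272 0.0318] F [-1.1 -1.1 -0.4] open 0.501 j [ 0.28  0.7   1.52  0.    0.92 -1.29]
shift first, now axes mm [ 0.5 -0.2  0.1] | turn [-0.003 -0.002 -0.001] | shift after turn mm [ 0.5 -0.2  0.1]
```

```bash
python3 -m jog '[[[0.3,0,0,0,0,0,0],[0.3,0,0,0,0,0,0],[0.2,0,0,0,0,0,0],[0.15,0,0,0,0,0,0],[0.08,0,0,0,0,0,0],[0,0,0,0,0,0,0],[0,0,0,0,0,0,0],[0,0,0,0,0,0,0]]]'
python3 - <<'E'
from h import *
t=cam("top");s=cam("scene")
crop(t,130,130,330,280,4,"t7.png");crop(s,230,150,360,300,4,"s7.png")
E
```

```text
time: 18.25
ee_pos: [0.5813, 0.2275, 0.0331]
ee_rot: [-1.567, -0.002, -0.013]
ft_force: [0.4, 1.4, -0.9]
opening: 0.1
```

View pics/s7.png

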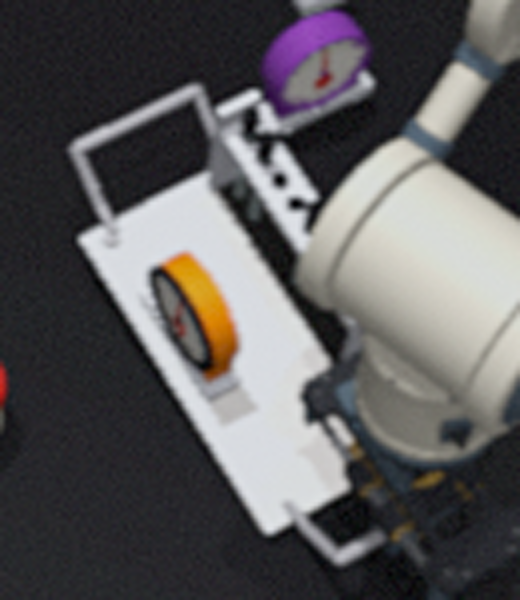

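View pics/t7.png

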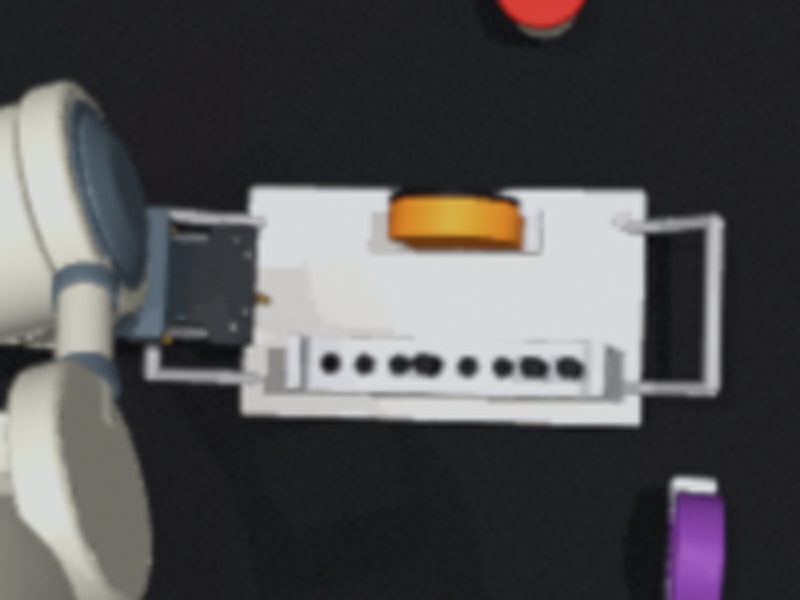

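The bar is held (opening 0.10, about 9–10 mm) and the gauge is undisturbed. Raising slowly along the arc.

```bash
python3 -m jog '[[[0,0,-2,-0.3,0,0,0],[0,0,-3,-0.5,0,0,0],[0,0,-3,-0.5,0,0,0],[0,0,-3,-0.6,0,0,0],[0,0,-3,-0.6,0,0,0],[0,0,-3,-0.6,0,0,0],[0,0,0,0,0,0,0]]]'
python3 - <<'E'
from h import *
o=status.observe(); print(o["ee_pos"],o["ft_force"],o["joints"].round(2))
s=cam("scene");crop(s,230,150,360,300,4,"s8.png")
crop(s,255,205,295,250,14,"g8.png")
E
```

```text
time: 19.23
ee_pos: [0.5811, 0.2241, 0.0511]
ee_rot: [-1.567, -0.001, -0.013]
ft_force: [0.5, 0.5, -3.8]
opening: 0.1
[0.58105538 0.22410529 0.05109338] [ 0.49746902  0.5177396  -3.77974613] [ 0.27  0.68  1.51  0.    0.95 -1.29]
```

View pics/s8.png

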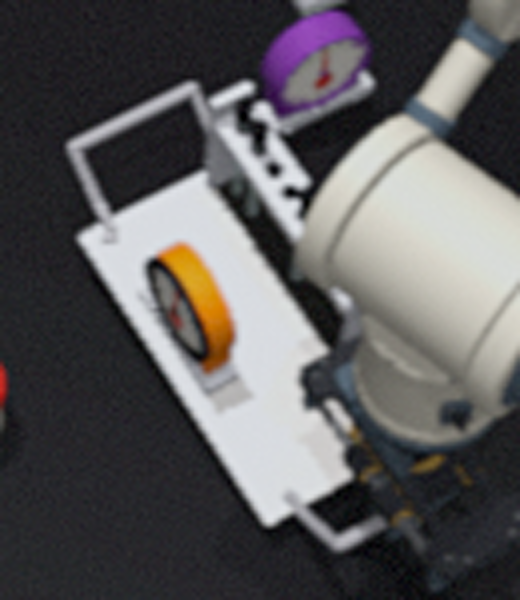

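View pics/g8.png

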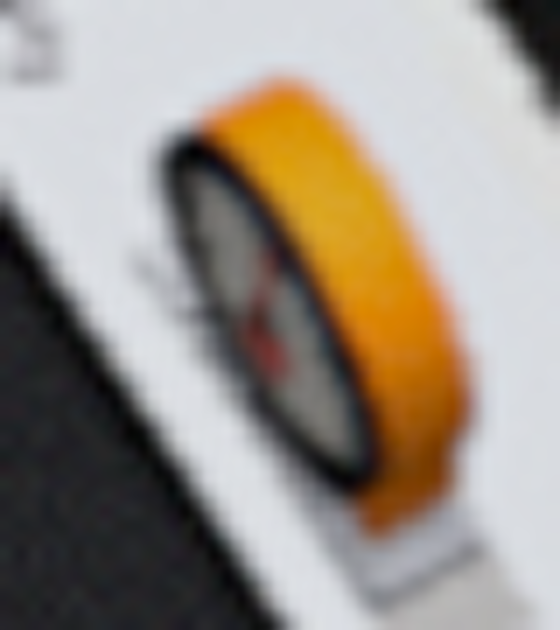

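The stand is rocking up: the foot is unloaded and the wrist carries about 4 N. Continuing for about 15 mm more.

```bash
python3 -m jog '[[[0,0,-3,-0.7,0,0,0],[0,0,-3,-0.7,0,0,0],[0,0,-3,-0.7,0,0,0],[0,0,-3,-0.7,0,0,0],[0,0,-2,-0.5,0,0,0],[0,0,-1,-0.3,0,0,0],[0,0,0,0,0,0,0]]]'; python3 to.py 0.581 0.2203 0.0666 89.4
```

```text
time: 20.15
ee_pos: [0.5808, 0.2203, 0.067]
ee_rot: [-1.567, -0.001, -0.013]
ft_force: [1.1, 0.7, -3.9]
opening: 0.101
t 20.15 pos [0.5808 0.2203 0.067 ] F [ 1.1  0.7 -3.9] open 0.101 j [ 0.26  0.65  1.5   0.    0.98 -1.3 ]
shift first, now axes mm [ 0.2  0.4 -0. ] | turn [-0.004 -0.002  0.001] | shift after turn mm [ 0.2  0.4 -0. ]
```

Hold 2.5 s for the needle to settle, then look, averaging several frames.

```bash
python3 -m jog '[[[0,0,0,0,0,0,0],[0,0,0,0,0,0,0],[0,0,0,0,0,0,0],[0,0,0,0,0,0,0],[0,0,0,0,0,0,0],[0,0,0,0,0,0,0],[0,0,0,0,0,0,0],[0,0,0,0,0,0,0],[0,0,0,0,0,0,0],[0,0,0,0,0,0,0],[0,0,0,0,0,0,0],[0,0,0,0,0,0,0]]]' | head -3
python3 - <<'E'
from h import *
fs=[];ft=[]
for i in range(8):
    s=cam("scene");fs.append(s["color"].astype(float));t=cam("top");ft.append(t["color"].astype(float))
s["color"]=np.mean(fs,0).astype(np.uint8);t["color"]=np.mean(ft,0).astype(np.uint8)
cv2.imwrite("s9full.png",s["color"]);cv2.imwrite("t9full.png",t["color"])
crop(s,230,150,360,300,4,"s9.png");crop(s,255,205,295,250,13,"g9.png");crop(t,155,165,325,245,4.5,"t9.png")
o=status.observe(); print(o["time"],o["ee_pos"],o["ft_force"])
E
```

```text
time: 21.65
ee_pos: [0.5809, 0.2204, 0.0668]
ee_rot: [-1.567, -0.001, -0.013]
22.45 [0.58085081 0.22036359 0.06674125] [ 0.75164683  2.17485122 -3.54451125]
```

View pics/s9.png

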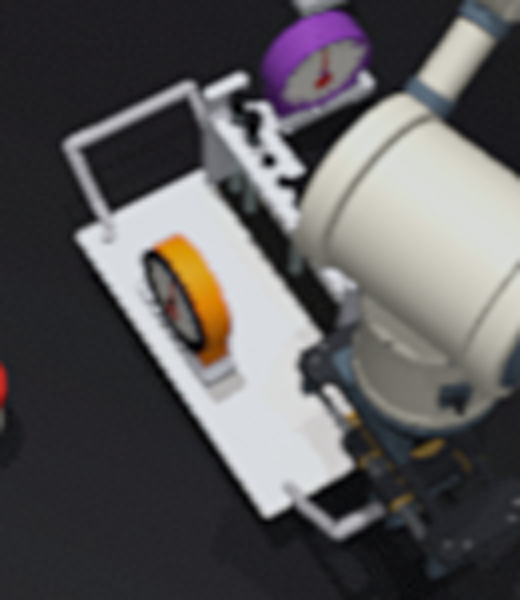

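View pics/g9.png

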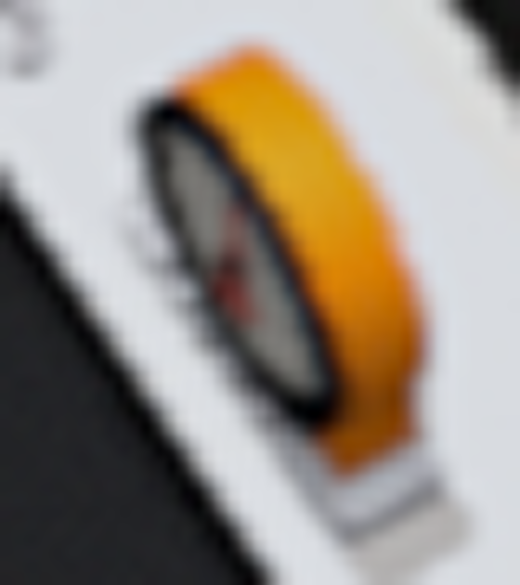

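View pics/t9.png

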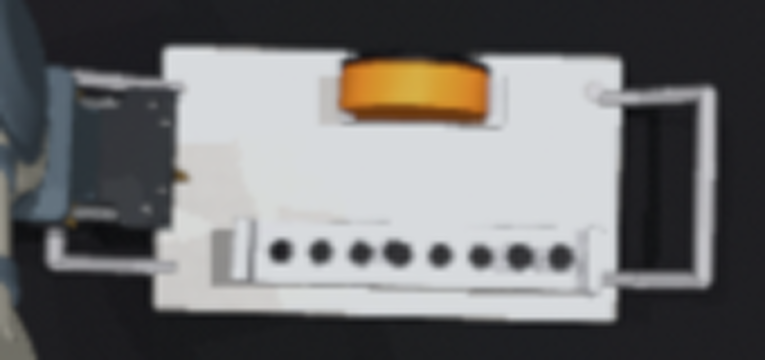

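```bash
cat > fit2.py <<'E'
from h import *
from scipy.optimize import least_squares
t=cam("top");s=cam("scene")
def un(o,k,p): return np.array([o[0]+(p[0]+.5)/k-.5,o[1]+(p[1]+.5)/k-.5])
T=lambda p:un((155,165),4.5,p); S=lambda p:un((230,150),4,p)
obs=[(t,T((164,48)),(80,140,45)),(t,T((621,57)),(80,-140,45)),(t,T((615,320)),(-80,-140,45)),(t,T((155,309)),(-80,140,45)),
(t,T((51,262)),(-55,190,85)),(t,T((708,94)),(55,-190,85)),(t,T((704,277)),(-55,-190,85)),
(s,S((268,517)),(80,140,45)),(s,S((78,236)),(80,-140,45)),(s,S((337,530)),(55,190,85)),(s,S((71,147)),(55,-190,85)),(s,S((190,89)),(-55,-190,85))]
def stand(q,P):
    R=Ro.from_euler("ZX",[q[2],-q[3]]); return R.apply(P-[0,-.125,0])+[q[0],q[1],0]
f=lambda q: np.concatenate([proj(d,stand(q,np.array(P)/1000))-uv for d,uv,P in obs])
r=least_squares(f,[.577,-.095,0,0],loss="soft_l1");q=r.x
print("pivot",q[:2],"yaw,lean",np.degrees(q[2:]));print(f(q).reshape(-1,2).round(1).tolist())
print("handle",stand(q,np.array((0,.19,.085))))
# needle: red mask, image direction vs vertical in dial plane
im=cv2.imread("s9full.png").astype(int)
sub=im[205:250,255:295]; w=np.clip(sub[...,2]-np.maximum(sub[...,1],sub[...,0])-25,0,None)
sub_or=sub[...,1]-sub[...,0]>35; w[sub_or]=0
np.set_printoptions(linewidth=200); ys,xs=np.nonzero(w)
for y,x in zip(ys,xs): print((x+255,y+205),sub[y,x],end=" ")
c=stand(q,np.array([.05+.015,-.02,.045+.058])); u=np.array([0,0,1]); ya=Ro.from_euler("z",q[2]).apply([0,1,0])
print("\ndial centre px",proj(s,c).round(1))
for a in (-10,-5,0,5,10):
    for L in (.03,-.015):
        # tip up, stays vertical => image of world dir rotated by a toward +y
        dvec=u*np.cos(np.radians(a))+ya*np.sin(np.radians(a)); print(a,L,proj(s,c+dvec*L).round(1))
E
python3 fit2.py
```

```text
pivot [ 0.57747972 -0.09582527] yaw,lean [-0.45595555  0.28957821]
[[-0.3, 0.0], [-0.5, 0.3], [-0.4, 0.1], [-0.6, 0.1], [0.5, 0.4], [-0.6, -0.4], [-0.5, 0.5], [-0.5, -0.6], [-0.8, -0.7], [-0.2, 0.3], [-0.6, -0.2], [-0.5, -0.6]]
handle [0.57998983 0.21959032 0.08340688]
(np.int64(274), np.int64(208)) [165 178 211] (np.int64(272), np.int64(209)) [140 162 210] (np.int64(276), np.int64(209)) [158 177 216] (np.int64(269), np.int64(210)) [175 183 209] (np.int64(270), np.int64(210)) [140 164 212] (np.int64(277), np.int64(210)) [154 179 216] (np.int64(268), np.int64(211)) [151 163 199] (np.int64(278), np.int64(211)) [154 180 216] (np.int64(268), np.int64(212)) [ 68  81 122] (np.int64(279), np.int64(212)) [154 181 216] (np.int64(269), np.int64(213)) [ 9 36 72] (np.int64(280), np.int64(213)) [172 189 217] (np.int64(270), np.int64(214)) [20 42 72] (np.int64(271), np.int64(215)) [22 42 71] (np.int64(281), np.int64(215)) [154 184 217] (np.int64(282), np.int64(217)) [153 182 217] (np.int64(283), np.int64(218)) [156 183 217] (np.int64(274), np.int64(219)) [ 36  68 101] (np.int64(284), np.int64(220)
[... 1454 characters left out ...]
int64(286), np.int64(237)) [ 72  92 140] (np.int64(279), np.int64(238)) [32 44 75] (np.int64(286), np.int64(238)) [ 78  96 139] (np.int64(279), np.int64(239)) [ 79  89 117] (np.int64(280), np.int64(239)) [ 35  70 123] (np.int64(284), np.int64(239)) [ 46  80 133] (np.int64(285), np.int64(239)) [ 92 105 139] (np.int64(280), np.int64(240)) [ 72  89 127] (np.int64(283), np.int64(240)) [ 79  98 138] (np.int64(281), np.int64(241)) [ 88 100 136] 
dial centre px [271.8 225. ]
-10 0.03 [270.7 218.6]
-10 -0.015 [272.3 228.1]
-5 0.03 [271.2 219.2]
-5 -0.015 [272.1 227.8]
0 0.03 [271.6 219.8]
0 -0.015 [271.9 227.5]
5 0.03 [272.1 220.5]
5 -0.015 [271.7 227.1]
10 0.03 [272.6 221.2]
10 -0.015 [271.4 226.8]
```

```bash
cat > edge.py <<'E'
from h import *
t=cam("top");s=cam("scene")
gs=cv2.imread("s9full.png",0).astype(float);gt=cv2.imread("t9full.png",0).astype(float)
def line(g,a,b,half=6,n=60):
    a=np.array(a,float);b=np.array(b,float);d=(b-a)/np.linalg.norm(b-a);nn=np.array([-d[1],d[0]])
    pts=[];k=np.arange(-half,half+.01,.25)
    for q in np.linspace(0,1,n):
        c=a+(b-a)*q; P=c+np.outer(k,nn)
        v=cv2.remap(g.astype(np.float32),P[:,0].astype(np.float32)[None],P[:,1].astype(np.float32)[None],cv2.INTER_LINEAR)[0]
        w=np.abs(np.gradient(cv2.GaussianBlur(v[None],(1,1),0)[0])); i=w.argmax(); m=np.abs(k-k[i])<1.5
        pts.append(c+nn*(w[m]@k[m]/w[m].sum()))
    pts=np.array(pts,np.float32)
    vx,vy,x,y=cv2.fitLine(pts,cv2.DIST_HUBER,0,.01,.01).ravel()
    r=np.abs((pts-[x,y])@[-vy,vx]); 
    return np.array([x,y]),np.array([vx,vy]),np.median(r)
def plane(d,l):
    p,v,_=l; return np.cross(ray(d,*p)[1],ray(d,*(p+v*50))[1])
def direction(ls,lt):
    w=np.cross(plane(s,ls),plane(t,lt)); w/=np.linalg.norm(w); w*=np.sign(w[1]); return w
def rep(n,ls,lt):
    w=direction(ls,lt); print(n,"down to +y deg",np.degrees(np.arcsin(-w[2])).round(2),"yaw",np.degrees(np.arctan2(-w[0],w[1])).round(2),"res",ls[2],lt[2])
if __name__=="__main__":
    rep("plate front",line(gs,(251.5,213),(294,275),5),line(gt,(195,175.7),(226,176.3),4) if 0 else line(gt,(195,175.8),(291,177.5),4))
    rep("plate front parts",line(gs,(253,215),(294,275),5),line(gt,(264,177),(290,177.4),4))
    rep("table",line(gs,(99,125),(206,397),8),line(gt,(30,80),(500,84),8))
E
python3 edge.py
```

```text
plate front down to +y deg 0.78 yaw -0.55 res 0.056270223 0.4089225
plate front parts down to +y deg -0.64 yaw -0.86 res 0.05768961 0.070325404
table down to +y deg 11.35 yaw -4.67 res 2.6588752 0.109890044
```

```bash
cat > e2.py <<'E'
from edge import *
def multi(g,segs,half=4):
    P=[]
    for a,b in segs:
        a=np.array(a,float);b=np.array(b,float);p,v,_=line(g,a,b,half,60)
        L=np.linalg.norm(b-a)
        for tt in ((a-p)@v,(b-p)@v): P.append(p+v*tt)
    P=np.array(P,np.float32); vx,vy,x,y=cv2.fitLine(P,cv2.DIST_L2,0,.01,.01).ravel()
    return np.array([x,y]),np.array([vx,vy]),np.abs((P-[x,y])@[-vy,vx]).max()
lt=multi(gt,[((196,175.8),(226,176.3)),((268,177),(290,177.4))])
rep("front",line(gs,(253,215),(294,275),5),lt)
# rear handle-end: rear plate edge top only; table edge in the scene
pts=[]
for r in range(190,330,3):
    row=gs[r]; x=240
    while row[x]<60 and x>60:x-=1
    pts.append((x,r))
print(pts[::8])
pts=np.array(pts); k=np.polyfit(pts[:,1],pts[:,0],1); 
ls=line(gs,(np.polyval(k,190),190),(np.polyval(k,330),330),4)
rep("table",ls,line(gt,(30,80),(500,84),8))
E
python3 e2.py
```

```text
front down to +y deg 0.18 yaw -0.66 res 0.05768961 0.31097865
[(129, 190), (143, 214), (227, 238), (224, 262), (182, 286), (195, 310)]
table down to +y deg 9.04 yaw -3.7 res 2.3358188 0.109890044
```

```bash
cat > e3.py <<'E'
from edge import *
from e2 import multi
print("---")
for A,B in (((196,175.8),(228,176.3)),((264,177),(291,177.4)),((196,175.8),(291,177.4))):
    p,v,r=line(gt,A,B,2.5,60); print(p,v,r, "at195/291",p[1]+v[1]/v[0]*(195-p[0]),p[1]+v[1]/v[0]*(291-p[0]))
    rep("front",line(gs,(253,215),(294,275),4),(p,v,r))
# rear plate edge in top, and yaw from it
p,v,r=line(gt,(193,233.8),(288,236),2.5); print("rear",p,v,r)
pts=[]
for r in list(range(150,215,3))+list(range(275,330,3)):
    row=gs[r]; x=205
    while row[x]<60 and x>60:x-=1
    pts.append((x,r))
pts=np.array(pts); k=np.polyfit(pts[:,1],pts[:,0],1); print("tab res",np.abs(np.polyval(k,pts[:,1])-pts[:,0]).max())
ls=line(gs,(np.polyval(k,130),130),(np.polyval(k,390),390),4,200)
rep("table",ls,line(gt,(30,80),(500,84),8))
E
python3 e3.py
```

```text
front down to +y deg 0.18 yaw -0.66 res 0.05768961 0.31097865
[(129, 190), (143, 214), (227, 238), (224, 262), (182, 286), (195, 310)]
table down to +y deg 9.04 yaw -3.7 res 2.3358188 0.109890044
---
[211.36124 175.2666 ] [0.9993207 0.0368526] 0.09252207 at195/291 174.66324 178.20349
front down to +y deg -1.35 yaw -1.04 res 0.05768961 0.09252207
[277.50482 176.87524] [0.9994815  0.03219859] 0.072468884 at195/291 174.21733 177.31
front down to +y deg -0.68 yaw -0.87 res 0.05768961 0.072468884
[248.97873 176.44518] [0.99971956 0.02368098] 0.36113217 at195/291 175.16655 177.44055
front down to +y deg 0.53 yaw -0.57 res 0.05768961 0.36113217
rear [240.50618 234.63326] [0.9996156  0.02772459] 0.11965783
tab res 66.53445250648446
table down to +y deg 24.14 yaw -10.46 res 2.4951777 0.109890044
```

```bash
cat > fit3.py <<'E'
from h import *
from scipy.optimize import least_squares
import io,contextlib
t=cam("top");s=cam("scene")
src1=open("fit.py").read().split("def stand")[0]; src2=open("fit2.py").read().split("def stand")[0]
def stand(q,P):
    R=Ro.from_euler("ZX",[q[2],-q[3]]); return R.apply(P-[0,-.125,0])+[q[0],q[1],0]
O=[]
for i,sc in enumerate((src1,src2)):
    ns={}; exec(sc,ns); O+=[(i,d is ns["s"],d,uv,np.array(P)/1000) for d,uv,P in ns["obs"]]
def f(q,link):
    r=[]
    for i,c,d,uv,P in O:
        qq=[q[0],q[1],q[2],q[3+i]]
        r.append(proj(d,stand(qq,P))+(q[5:7] if c else q[7:9])-uv)
    r=np.concatenate(r+[(q[5:]*0.3)])
    return np.r_[r,(q[3]-q[4]-np.radians(6.05))/np.radians(.1)] if link else r
for link in (0,1):
    q=least_squares(f,[.577,-.095,0,.1,0,0,0,0,0],args=(link,),loss="soft_l1").x
    print(link,q[:3].round(4),"lean",np.degrees(q[3:5]).round(2),"px off",q[5:].round(2),"handle z",stand([q[0],q[1],q[2],q[4]],np.array([0,.19,.085])).round(4))
E
python3 fit3.py
```

```text
0 [ 0.5773 -0.094  -0.0104] lean [ 5.86 -0.29] px off [ 0.28  0.1   0.68 -0.21] handle z [0.5806 0.2205 0.0866]
1 [ 0.5773 -0.094  -0.0104] lean [ 5.82 -0.23] px off [ 0.28  0.1   0.68 -0.21] handle z [0.5806 0.2206 0.0863]
```

```bash
python3 -m jog '[[[0,0,0.5,0,0,0,0],[0,0,0,0,0,0,0],[0,0,0,0,0,0,0],[0,0,0,0,0,0,0],[0,0,0,0,0,0,0],[0,0,0,0,0,0,0],[0,0,0,0,0,0,0],[0,0,0,0,0,0,0],[0,0,0,0,0,0,0],[0,0,0,0,0,0,0],[0,0,0,0,0,0,0],[0,0,0,0,0,0,0]]]'
python3 - <<'E'
from h import *
s=cam("scene");t=cam("top");cv2.imwrite("pics/s10.png",s["color"]);cv2.imwrite("pics/t10.png",t["color"])
o=status.observe(); print(o["time"],o["ee_pos"],o["ft_force"],o["opening"])
E
```

```text
time: 24.65
ee_pos: [0.5809, 0.2205, 0.0662]
ee_rot: [-1.566, -0.001, -0.013]
ft_force: [0.9, 1.8, -3.0]
opening: 0.101
24.75 [0.58087522 0.22049033 0.06625452] [ 0.71288345  2.49471368 -4.05196181] 0.10178401035861653
```

View pics/s10.png

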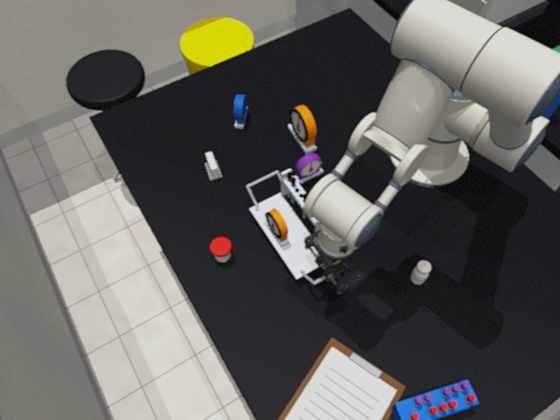

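View pics/t10.png

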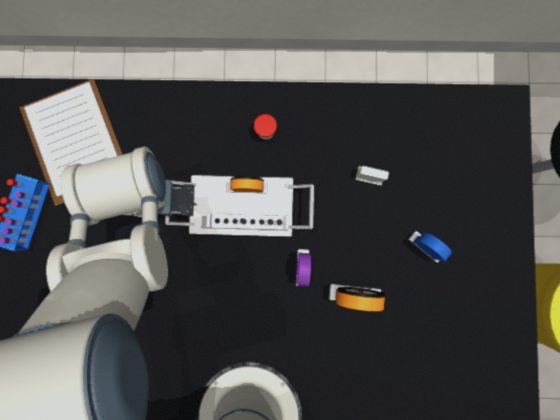

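The gauge stands on the strip at (276,224) in the scene view and (247,185) in the top view. The cup, timer, bottle and other gauges are where they were, and the stand is held steady. Handing in.

```bash
python3 -c "
from rig import manip
print(manip.finish_job())"
```

```text
the job is handed in; nothing more can be done
None
```

The small orange gauge is standing on the clear front strip, released and lined up with the plate's long edge. I placed it at about x = 50 mm, y = -20 mm of the stand, 15 mm forward of the pad so the gripper cleared the tube frame. I then gripped the low-end bar handle, raised it about 33 mm along its arc, and handed the job in at about 25 s while still holding it.

**Last checks**
- **Level:** by the arm's height reading the stand is level to about 0.1°. The camera fits disagreed slightly, giving +0.3° in one and about -0.25° in another. I lowered the handle by 0.5 mm as a compromise between them. The noisier plate-edge measurements ranged from -1.35° to +0.8°, so I gave them little weight.
- **Needle:** it is only a few pixels long in the images, so I could not read it directly. "Zero" therefore rests on the measured lean of the stand, after waiting more than 3 s for the needle to settle.
- **Hold:** the arm carries a steady load of about 4 N and the grip is unchanged. The low foot should be about 26 mm off the counter by calculation; I could not see it under the plate.
- **Feet:** the camera fits before and after the lift agreed to about 1 mm, so the fixed feet stayed where they were.
- **Surroundings:** the gauge is upright. The bottle, cup, timer and the other gauges look unmoved.

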